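# Refit the removable block in a scenery wall panel

### The job

First take the sanding block off the gap in the painted wall panel and lay it flat in the red tray. Then take the red block by its pull bar off the drying ramp and rock it into the gap: tilted, tongue first under the steel keeper plate, then lower the other end gently, without letting it slam, until the block lies fully home and flat. Let go, and leave the other things on the table where they are.

Things in the scene. Friction and masses are not known exactly. Their poses are not given: they have to be found in the camera images.
- block: Loose brick-red wooden block, 0.25 to 0.5 kg, main body 150 mm (own x) by 92 (y) by 36 high (z). Origin: centre of the body's underside. At the -x end a pale tongue, 20 mm long (x -75 to -95), 60 wide, 8 thick (z 0 to 8). A pull bar stands on top (see bar). It starts on the drying ramp, tilted 30 degrees, tongue end low. Its x axis points up the slope.
- toe (a point): Middle of the lower edge of the tongue's tip, at (-95, 0, 0) mm in the block's frame.
- bar (a point): Centre of the block's pale wooden pull bar, at (0, 0, 55) mm in the block's frame. The bar is 24 mm thick (own x), 74 long (y), 38 high (z 36 to 74). The block is too wide to grip across: squeeze the bar along the block's x, the tool square to the block's top, so tilted as the block is.
- panel: Fixed cream wall panel with painted bricks, lying flat on the table, 250 mm (x, -135 to +115) by 180 (y) by 34 high, +x within 0.35 rad of world +x. Origin: on the table, straight below the block's origin when seated; the seated block's axes agree with the panel's.
- gap (a point): Where the block's origin comes when seated: on the gap's floor, at (0, 0, 10) mm in the panel's frame. From this point the gap runs x -97 to +77 mm, y -48 to +48, and its rim is 24 mm higher. So the block with its tongue has 4 mm of play in all, in x and in y. The seated body stands 12 mm proud of the rim. Axes as the panel's.
- keeper (a point): Middle of the lower, free edge of the steel keeper plate at the gap's -x end, at (-77, 0, 25) mm in the panel's frame: 15 mm above the gap's floor. The plate is 5 mm thick and covers the last 20 mm of the gap (x -97 to -77) over its full width; the tongue belongs beneath it.
- ramp: Fixed plywood drying ramp, 110 mm wide, about 180 long, rising 30 degrees towards its own +x, with a stop lip at the low end, 8 mm over the slope. Origin: on the table, below the block's starting origin, which is at z = 62 mm. Highest point about 110 mm.
- sander: Loose sanding block, 0.3 kg: grey pad and brown wooden base 140 mm (own x) by 66 mm (own y) by 22 mm high, with an orange grip on top, 104 mm long (x), 26 mm thick (y), from z = 22 to 58 mm. Origin: centre of the underside. It starts lying on the panel's rim across the gap (z = 34 mm).
- tray: Fixed open red plastic tray, 150 mm (x) by 210 mm (y) outside, walls 5 mm thick and 30 mm high, inner floor at z = 5 mm. Origin: centre of the underside.
- bottle: Loose white paint bottle, 60 mm in diameter, 170 mm tall; leave it. Origin: centre of its foot.
- can: Loose paint can, 72 mm in diameter, 110 mm tall; leave it. Origin: centre of its foot.
- tape: Loose roll of blue tape, 90 mm in diameter, 25 mm high; leave it. Origin: centre of its underside.
- mug: Loose blue mug, 84 mm in diameter, 90 mm tall; leave it. Origin: centre of its foot.
- jar: Loose amber jar, 80 mm in diameter, 90 mm tall; leave it. Origin: centre of its foot.
Mind the look-alikes: they are no part of the job. There is more than one size of the block; the one meant has the size given above.

How it is judged:
By the outcome, as a careful person would: the job done as asked, in the order asked, and still so for the second after the job is handed in, with the robot touching nothing.
It also fails if it takes over 72 s, if anything falls off the work surface, if the arm or the gripper's body presses on something with over 40 N, if the wrist force passes 120 N, or if a joint passes its speed limit or range.

### The arm

A 7-joint arm with a two-finger parallel gripper is mounted at the origin on the work surface. World frame = base frame: x ahead of the robot, y to its left, z up, the work surface at z = 0. Lengths are in m, angles in rad, forces in N, time in s.
With the tool pointing down it reaches from about 0.4 to 0.875 m from the base axis. Payload 19.3 kg.
Tool frame: the origin (TCP) lies midway between the tips of the shut fingers; the grasp point (between the pads) lies 19 mm behind it; z points along the fingers, y is the line along which they close (so a half turn about z gives the same grasp; the last joint's range is limited). The gripper opens to 85 mm and grips with 20 to 120 N. Pads are 22 mm wide; open, the fingers measure 114 mm over their backs; the gripper's body (76 mm by 85 mm) begins 54 mm behind the grasp point. The pads swing forward as they close: fully open they stand 13 mm farther back than shut.
Start: joints at [-1.247, 0.521, -0.036, 1.599, 0.021, 1.021, -0.113], TCP at [0.24, 0.577, 0.198] pointing down, gripper open.
Joint ranges: [-2.91, 2.91], [-0.3, 2.13], [-1.5, 1.42], [0.17, 2.43], [-1.26, 4.41], [0.16, 1.93], [-2.52, 2.52]. Speed limits (rad/s): [1.89, 1.89, 2.39, 2.39, 3.01, 3.01, 3.01].

### API

Orientations are given as [roll, pitch, yaw] about the fixed x, y, z axes, in that order (R = Rz(yaw) Ry(pitch) Rx(roll)).
In Python, from workcell import bot gives the robot as it stands.
- The arm moves only by the tool move_arm, never from a script. Its argument "series" is a list of rows, each a list of 3 entries, a list of its own where there are three numbers: the shift along the tool's x, y, z in cm, then the turn, a rotation vector about the tool's x, y, z in rad, then the opening in per cent of the stroke, from 0 (shut) to 100 (fully open). A call has 1 to 20 rows; each row is the pose to reach, as a shift and turn from the pose commanded when the call began, along the tool's axes at that moment; what a row does not reach only later rows make up. A row lasts 1/12 s, in which the tool goes at most 41.7 mm and 7.16 degrees, less where a joint would pass 70% of its speed; a pose out of reach is approached as far as the arm can. A call with a gripper value outside its range is refused whole. The fingers move at their own pace and stop on an object; "squeeze" is the grip in N (left out, the last holds). Time passes only in rows, so rows that repeat a pose let the fingers close. It gives the time, the measured TCP pose, the force, the opening and the grip force at its end, in the units of the state.
- bot.observe(): the state, without advancing time (a new reading comes with each control period).
- bot.grab_frame(name): name is "side" or "top" or "wrist"; returns (picture, depth): 400x640x3 uint8, red, green, blue; 400x640 float32, m along the optical axis (not along the pixel's ray), 0 where there is no reading.
- bot.camera_params(name): a dict with "fovy" (degrees; the focal length in pixels is half the picture's height over the tangent of half this angle, whatever the lens; pixels are square), "cx", "cy" (the principal point, pixels), "R" (3x3) and "t" (3): a world point X has camera coordinates R X + t; the wrist camera has in their place "tool_from_camera" (4x4, takes a point from camera to tool coordinates, whose origin is the TCP and whose axes are the flange's). Camera axes: x right, y down, z forward; pixel columns grow to the right and rows downward; lengths in m; the calibration is good to about 2 mm. A picture is of the moment at which its call begins: read the wrist's pose just before it. camera_params takes no time and is no camera call.
- bot.job_done(): hands the job in; it is judged then, once.
Trained networks look in the newest picture that a camera, given by its name, has taken for a name from the list of things; names that differ only in an ending like _2 or _b are one class to them, and where a whole thing is asked for, a point or a joint stands for the part that bears it (a point fixed in the world has none). Each returns a list of dicts, best first, with "conf" (0 to 1); they miss things now and then, are a little off and sometimes report something else, mostly with a low value. They report only what shows in the picture. A call takes as long as a camera call. They do not tell look-alikes from the thing itself.
- bot.find_in(camera, thing): "bbox" ([left, top, right, bottom] in pixels, round what is visible of it).
- bot.trace(camera, thing): "mask" (400x640 bool, what is visible of it) and "bbox" ([left, top, right, bottom] in pixels, round what is visible of it).
The state is a dict: "clock": time; "qpos": joint angles; "qd": joint speeds; "joint_efforts": joint torques, N m; "position": TCP position; "tool_rot": TCP orientation; "force": force on the tool from outside, world axes, zero at the start; "moment": the same for the moment, N m; "grip_width": finger opening in m; "finger_force": force on a finger pad.
Only numpy, scipy, OpenCV 4.12 (cv2) and the standard library are available. Lean on these libraries where they do the work, as an engineer would, in place of code of your own. Each camera call takes 0.05 s, during which the arm holds its last target. There are 200 camera calls.

## Working session

There is one attempt and no reset: what is moved stays moved. The work goes in short steps, Python scripts to look and compute and a tool call to move; the robot and the scene stay as the last step left them, time stands still between calls to the robot, and variables do not carry over. Pictures are saved under pics/ and viewed, at most 10 in all, crops included, and the job is handed in when it is done.

Besides the shell and the picture viewer there is one more tool, called after "Call:" in YAML: its name, and indented under it one key for each argument. move_arm: Moves the arm, as the interface text tells. Its arguments: {"type":"object","properties":{"series":{"type":"array"},"squeeze":{"type":"number"}},"required":["series"]}

```bash
mkdir -p pics; ls; python3 - <<'E'
from workcell import bot
import cv2,numpy as np
s=bot.observe();print({k:np.round(v,3) for k,v in s.items()})
for n in("side","top"):
    p,d=bot.grab_frame(n);cv2.imwrite(f"pics/{n}0.png",p[:,:,::-1]);np.save(f"{n}0.npy",d)
    c=bot.camera_params(n);print(n,c)
print(bot.camera_params("wrist"))
E
```

```text
pics
{'clock': np.float64(0.0), 'qpos': array([-1.247,  0.522, -0.036,  1.6  ,  0.021,  1.021, -0.113]), 'qd': array([-0.   ,  0.   ,  0.001,  0.   ,  0.   ,  0.   , -0.002]), 'joint_efforts': array([ 1.0000e-03, -9.2711e+01,  1.9800e+00, -3.6994e+01,  1.8000e-02,
        8.0000e-03,  0.0000e+00]), 'position': array([0.24 , 0.577, 0.197]), 'tool_rot': array([-3.14 ,  0.   ,  2.748]), 'force': array([-0.546,  0.182,  0.4  ]), 'moment': array([-0.002, -0.039,  0.008]), 'finger_force': np.float64(0.0), 'grip_width': np.float64(0.086)}
side {'fovy': 50.63802568859321, 'cx': 317.04076192386094, 'cy': 205.0833633919595, 'R': array([[ 0.87522763, -0.48321886, -0.0218204 ],
       [-0.28194051, -0.47296895, -0.83475141],
       [ 0.39304726,  0.73674955, -0.55019446]]), 't': array([-0.43185013,  0.22235483,  0.99925104])}
top {'fovy': 43.76595949581849, 'cx': 330.38011030451503, 'cy': 208.12948289112452, 'R': array([[ 0.02667079, -0.99964251,  0.00187642],
       [-0.97648014, -0.02645447, -0.21397827],
       [ 0.21395142,  0.00387468, -0.97683662]]), 't': array([-0.01253758,  0.50639796,  1.66113593])}
{'fovy': 64.79091700839425, 'cx': 322.6730601893386, 'cy': 206.63253182261306, 'tool_from_camera': array([[ 3.41376538e-04, -9.60412801e-01, -2.78580573e-01,
         7.07003234e-02],
       [ 9.99999901e-01,  4.07786268e-04, -1.80438456e-04,
         1.03387748e-03],
       [ 2.86896735e-04, -2.78580484e-01,  9.60412844e-01,
        -1.76849585e-01],
       [ 0.00000000e+00,  0.00000000e+00,  0.00000000e+00,
         1.00000000e+00]])}
```

View pics/top0.png

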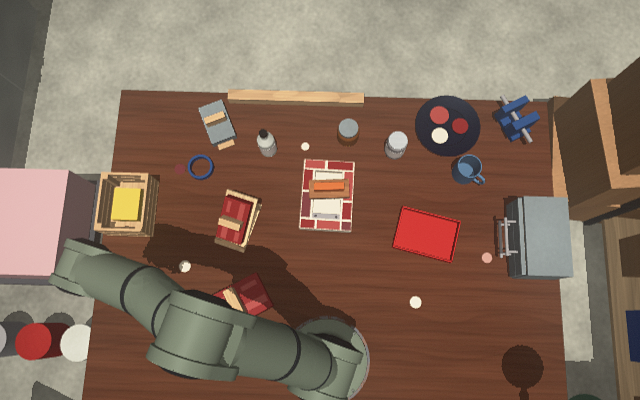

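View pics/side0.png

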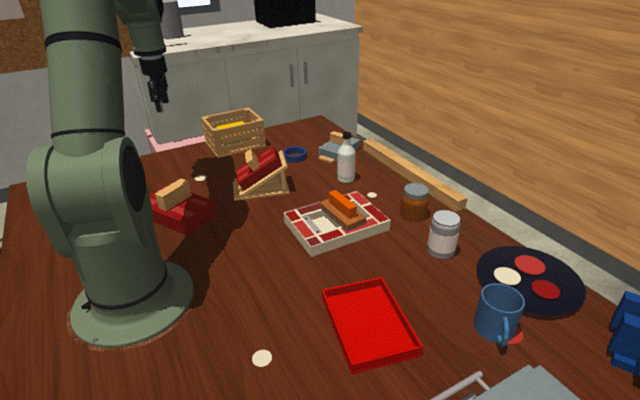

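The top view shows the ramp block at (237,220), a flat look-alike at (248,295), the panel at (327,195) with the sander on it at (329,187), and the tray at (427,234). There is also a grey bar-topped block at (217,122). I'll measure these next.

```bash
cat > h.py <<'E'
from workcell import bot
import numpy as np,cv2
from scipy.spatial.transform import Rotation as Rn
def pose():
    s=bot.observe(); return Rn.from_euler('xyz',s['tool_rot']).as_matrix(),np.array(s['position']),s
def cloud(n,d,P=None):
    c=bot.camera_params(n);f=200/np.tan(np.radians(c['fovy']/2))
    v,u=np.mgrid[:400,:640];X=np.stack([(u-c['cx'])/f*d,(v-c['cy'])/f*d,d],-1)
    if n=='wrist':
        T=c['tool_from_camera'];X=X@T[:3,:3].T+T[:3,3];R,p=P[:2];X=X@R.T+p
    else: X=(X-c['t'])@c['R']
    X[d==0]=np.nan;return X
def rect(X):
    (c,s,a)=cv2.minAreaRect((X[:,:2]*1000).astype(np.float32));return np.round(c,1),np.round(s,1),round(a,1)
E
python3 - <<'E'
from h import *
p,d=bot.grab_frame('top');X=cloud('top',d)
out=p.copy()
for t in('block','panel','sander','tray','ramp','keeper','bottle','can','tape','jar','mug'):
    for m in bot.trace('top',t)[:3]:
        M=m['mask'];q=X[M];q=q[~np.isnan(q[:,0])]
        if len(q)<5: continue
        print(t,round(m['conf'],2),np.round(m['bbox']),np.round(np.median(q,0)*1000),'z',np.round(np.percentile(q[:,2],[2,50,98])*1000),rect(q))
        if t in('block','panel','ramp','sander'):
            for z0 in range(0,140,20):
                k=q[(q[:,2]>z0/1000)&(q[:,2]<(z0+20)/1000)]
                if len(k)>30: print('   ',z0,len(k),np.round(k.mean(0)*1000),rect(k))
cv2.imwrite('pics/c1.png',cv2.resize(p[140:320,190:370],(720,720),interpolation=cv2.INTER_CUBIC)[:600,:,::-1])
E
```

```text
block 0.95 [216. 194. 253. 247.] [447. 321. 105.] z [ 23. 105. 131.] (array([457.7, 339.6]), array([127. , 152.5]), 73.5)
    40 101 [394. 334.  55.] (array([395.7, 330.2]), array([ 56.3, 108.8]), 14.0)
    60 278 [409. 332.  70.] (array([436.9, 329.5]), array([ 93.6, 110.8]), 73.7)
    80 143 [456. 308.  93.] (array([469.1, 316.5]), array([ 94.3, 118.9]), 66.3)
    100 452 [474. 315. 111.] (array([471., 319.]), array([ 93.8, 110.4]), 70.4)
    120 318 [467. 319. 125.] (array([466.1, 320.7]), array([ 94.1, 100.7]), 72.5)
panel 0.85 [297. 161. 358. 230.] [532.  14.  30.] z [ 1. 30. 40.] (array([567.6,  13.5]), array([187.6, 267. ]), 88.1)
    0 631 [556.  14.   9.] (array([565.5,  14.1]), array([185.9, 263.2]), 88.5)
    20 2107 [549.  16.  31.] (array([560.8,  14.7]), array([180.1, 253.1]), 88.0)
    40 65 [562.   5.  44.] (array([557. ,  16.7]), array([162.4, 247. ]), 89.7)
sander 0.59 [306. 181. 351. 200.] [567.  11.  56.] z [43. 56. 96.] (array([575.1,   9.7]), array([ 67.6, 135.7]), 2.2)
    40 423 [569.  12.  53.] (array([575.5,   9.7]), array([ 67.1, 135.7]), 2.3)
    60 67 [56
[... 1423 characters left out ...]
29. 408. 161.] [ 725. -219.  102.] z [ 10. 102. 114.] (array([ 736.2, -221.8]), array([68.1, 66. ]), 21.2)
can 0.62 [215. 196. 253. 248.] [447. 321. 106.] z [ 24. 106. 131.] (array([458.1, 341.8]), array([130.8, 151.6]), 73.2)
tape 0.77 [187. 153. 211. 182.] [654. 470.  20.] z [-5. 20. 30.] (array([652.7, 470.9]), array([88.3, 87.3]), 6.6)
jar 0.91 [339. 118. 360. 147.] [774. -51.  83.] z [ 1. 83. 95.] (array([785.6, -47.7]), array([88. , 75.3]), 69.6)
jar 0.68 [394. 210. 461. 265.] [ 432. -338.    3.] z [-6.  3. 30.] (array([ 430.2, -334.2]), array([209.1, 150.2]), 76.4)
mug 0.83 [452. 157. 484. 182.] [ 667. -481.   39.] z [-4. 39. 89.] (array([ 659.2, -483. ]), array([102.4,  85.6]), 84.3)
```

View pics/c1.png

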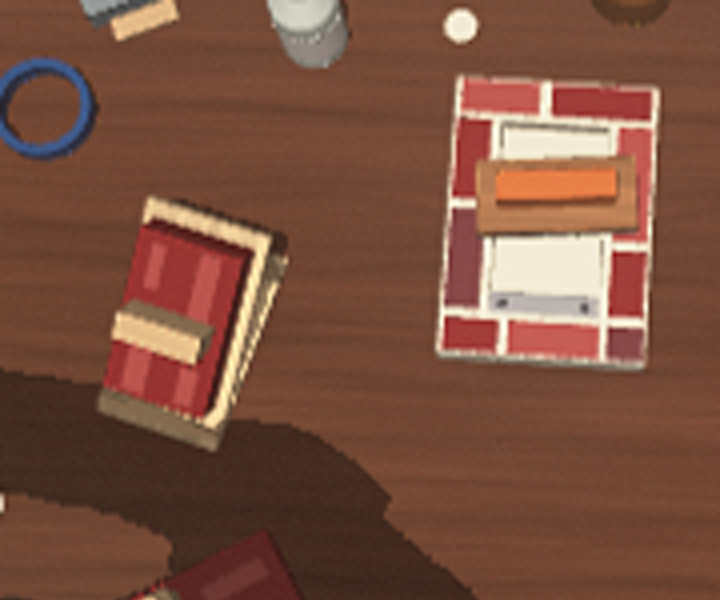

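The intended block is the one on the ramp at top-view pixel (237,220). It sits on the slope with its bar, and its width of about 94 mm matches. The flat one at (248,295) and the grey one at (217,122) are look-alikes. The crop shows the keeper plate at the panel's near end, crop (545,303), and the sander at crop (557,190). I'll move the wrist camera above the panel.

```bash
cat >> h.py <<'E'
def down(yawdeg,tilt=0):
    # tool down; tool y along heading (yawdeg-90); tilt>0 (deg): tool rolled like a block whose +y-axis end is raised
    h=np.radians(yawdeg-90); yb=np.array([np.cos(h),np.sin(h),0]); l=np.array([-np.sin(h),np.cos(h),0])
    t=np.radians(tilt); y=np.cos(t)*yb+np.sin(t)*np.array([0,0,1]); z=-(-np.sin(t)*yb+np.cos(t)*np.array([0,0,1]))
    return np.stack([np.cross(y,z),y,z],1)
def rel(p,R,frm=None):
    R0,p0=(pose()[:2] if frm is None else frm)
    print('shift cm',np.round(R0.T@(np.array(p)-p0)*100,2),'turn',np.round(Rn.from_matrix(R0.T@R).as_rotvec(),3))
E
python3 - <<'E'
from h import *
rel([.565,.01,.25],down(93))
E
```

```text
shift cm [-51.79 -39.89  -5.21] turn [ 0.    -0.     1.125]
```

Call:
move_arm:
  series:
    - [[-51.8,-39.9,-5.2],[0,0,1.125],100]
    - [[-51.8,-39.9,-5.2],[0,0,1.125],100]
    - [[-51.8,-39.9,-5.2],[0,0,1.125],100]
    - [[-51.8,-39.9,-5.2],[0,0,1.125],100]
    - [[-51.8,-39.9,-5.2],[0,0,1.125],100]
    - [[-51.8,-39.9,-5.2],[0,0,1.125],100]
    - [[-51.8,-39.9,-5.2],[0,0,1.125],100]
    - [[-51.8,-39.9,-5.2],[0,0,1.125],100]
    - [[-51.8,-39.9,-5.2],[0,0,1.125],100]
    - [[-51.8,-39.9,-5.2],[0,0,1.125],100]
    - [[-51.8,-39.9,-5.2],[0,0,1.125],100]
    - [[-51.8,-39.9,-5.2],[0,0,1.125],100]
    - [[-51.8,-39.9,-5.2],[0,0,1.125],100]
    - [[-51.8,-39.9,-5.2],[0,0,1.125],100]
    - [[-51.8,-39.9,-5.2],[0,0,1.125],100]
    - [[-51.8,-39.9,-5.2],[0,0,1.125],100]
    - [[-51.8,-39.9,-5.2],[0,0,1.125],100]
    - [[-51.8,-39.9,-5.2],[0,0,1.125],100]
    - [[-51.8,-39.9,-5.2],[0,0,1.125],100]
    - [[-51.8,-39.9,-5.2],[0,0,1.125],100]

```text
clock: 2.37
position: [0.5647, 0.0112, 0.2498]
tool_rot: [-3.141, -0.0, 1.624]
force: [0.3, -0.0, 0.2]
grip_width: 0.0852
finger_force: 0.0
```

```bash
python3 - <<'E'
from h import *
P=pose();p,d=bot.grab_frame('wrist');X=cloud('wrist',d,P);np.save('w1.npy',X)
cv2.imwrite('pics/w1.png',p[:,:,::-1])
Z=X[...,2]
def band(a,b,xr,yr):
    m=(Z>a)&(Z<b)&(X[...,0]>xr[0])&(X[...,0]<xr[1])&(X[...,1]>yr[0])&(X[...,1]<yr[1]);return X[m]
g=band(.085,.1,(.5,.64),(-.1,.1));print('grip',np.round(g.mean(0)*1000),rect(g))
b=band(.05,.064,(.5,.64),(-.1,.1));print('base',len(b),rect(b))
r=band(.027,.040,(.40,.72),(-.12,.14));print('rim',np.round(np.median(r[:,2])*1000,1),rect(r))
f=band(.003,.018,(.48,.66),(-.05,.07));print('floor',len(f),rect(f))
E
```

```text
grip [579.  12.  93.] (array([579.5,   9. ]), array([ 26. , 103.4]), 3.5)
base 4049 (array([579.5,   8.6]), array([ 66.1, 140. ]), 3.5)
rim 35.1 (array([562.5,  14.2]), array([180.4, 250.8]), 88.1)
floor 4562 (array([571.5,  13.1]), array([ 95.5, 156.7]), 88.1)
```

View pics/w1.png

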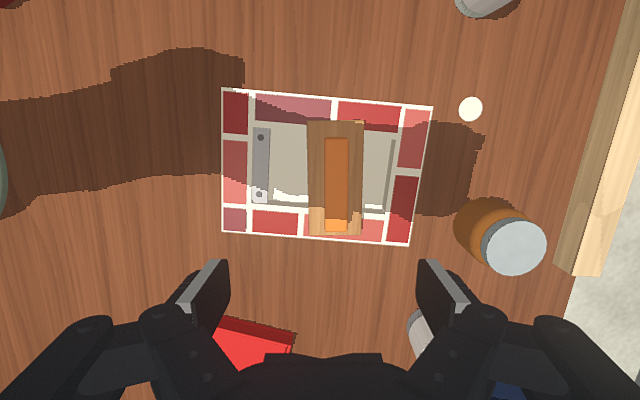

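The wrist view shows the panel with its corners near (222,88) and (410,245), the keeper at (262,165) at the robot-side end, and the sander at (336,180). The fits agree to 1–2 mm, so I'll grasp the sander.

```bash
python3 - <<'E'
from h import *
rel([.5795,.0088,.062],down(93.5))
R=down(93.5)
rel([.5795,.0088,.20],R,(R,np.array([.5795,.0088,.062])))
# to tray
T=np.array([.431,-.335]);rel([.431,-.335,.20],down(90-13.6),(R,np.array([.5795,.0088,.062])))
E
```

```text
shift cm [-0.33  1.47 18.79] turn [-0.    -0.    -0.007]
shift cm [  0.    0.  -13.8] turn [0. 0. 0.]
shift cm [-33.41 -16.92 -13.8 ] turn [0.    0.    0.298]
```

Call:
move_arm:
  series:
    - [[-0.3,1.5,4],[0,0,-0.007],100]
    - [[-0.3,1.5,8],[0,0,-0.007],100]
    - [[-0.3,1.5,12],[0,0,-0.007],100]
    - [[-0.3,1.5,15],[0,0,-0.007],100]
    - [[-0.3,1.5,17],[0,0,-0.007],100]
    - [[-0.3,1.5,18.3],[0,0,-0.007],100]
    - [[-0.3,1.5,18.8],[0,0,-0.007],100]
    - [[-0.3,1.5,18.8],[0,0,-0.007],60]
    - [[-0.3,1.5,18.8],[0,0,-0.007],20]
    - [[-0.3,1.5,18.8],[0,0,-0.007],0]
    - [[-0.3,1.5,18.8],[0,0,-0.007],0]
    - [[-0.3,1.5,18.8],[0,0,-0.007],0]
    - [[-0.3,1.5,18.8],[0,0,-0.007],0]
    - [[-0.3,1.5,18.8],[0,0,-0.007],0]
    - [[-0.3,1.5,18.8],[0,0,-0.007],0]
  squeeze: 50

```text
clock: 3.67
position: [0.5803, 0.0077, 0.0621]
tool_rot: [3.141, -0.0, 1.63]
force: [-0.2, -0.6, -0.4]
grip_width: 0.0005
finger_force: 0.0
```

```bash
python3 - <<'E'
from h import *
P=pose();print(P[2]['grip_width'],P[2]['finger_force'])
p,d=bot.grab_frame('wrist');X=cloud('wrist',d,P)
q,d2=bot.grab_frame('side')
cv2.imwrite('pics/w2.png',np.vstack([cv2.resize(p,(480,300)),cv2.resize(q[140:290,240:480],(480,300))])[:,:,::-1])
E
```

```text
0.000479590796157164 0.0
```

View pics/w2.png

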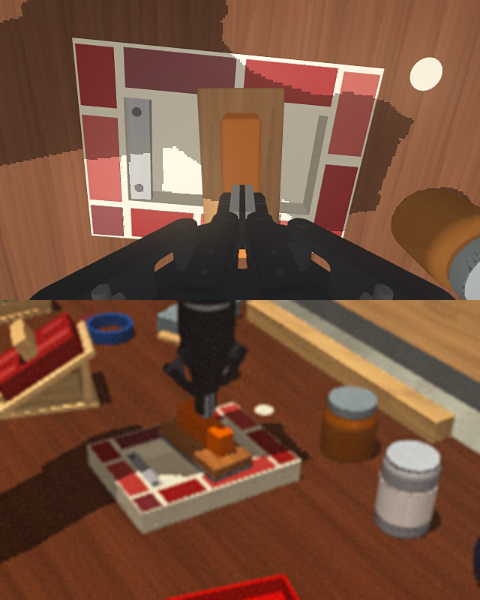

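The wrist view shows the fingers shut at (242,200), apparently over the middle of the grip, with nothing between them. I'll check with depth.

```bash
python3 - <<'E'
from h import *
P=pose();p,d=bot.grab_frame('wrist');X=cloud('wrist',d,P)
T=(X-P[1])@P[0]
for v in range(140,400,20): print(v,[tuple(np.round(X[v,u]*1000).astype(int)) if d[v,u]>0 else 0 for u in (318,)],np.round(T[v,318]*1000),p[v,318])
S=cloud('side',bot.grab_frame('side')[1]);
m=(S[...,0]>.49)&(S[...,0]<.66)&(S[...,1]>-.1)&(S[...,1]<.1)&(S[...,2]>.05)&(S[...,2]<.12);q=S[m]
for z in range(50,120,6):
    k=q[(q[:,2]*1000>z)&(q[:,2]*1000<z+6)];print(z,len(k),np.round(k.min(0)*1000) if len(k) else'',np.round(k.max(0)*1000) if len(k) else '')
W=np.load('w1.npy');print('prev grip profile');
for y in range(-50,70,10):
    k=W[(abs(W[...,0]-.579)<.004)&(abs(W[...,1]*1000-y)<2)];print(y,np.round(np.median(k[:,2])*1000) if len(k) else '')
E
```

```text
140 [(np.int64(575), np.int64(66), np.int64(55))] [58. -2.  7.] [144 102  68]
160 [(np.int64(576), np.int64(59), np.int64(92))] [ 52.  -2. -30.] [161  92  43]
180 [(np.int64(576), np.int64(50), np.int64(95))] [ 43.  -2. -33.] [166  96  48]
200 [(np.int64(577), np.int64(40), np.int64(94))] [ 33.  -2. -32.] [166  97  48]
220 [(np.int64(577), np.int64(30), np.int64(93))] [ 22.  -2. -31.] [167  98  51]
240 [(np.int64(578), np.int64(20), np.int64(93))] [ 12.  -2. -31.] [166  98  52]
260 [(np.int64(578), np.int64(19), np.int64(115))] [ 12.  -1. -53.] [122 120 115]
280 [(np.int64(578), np.int64(19), np.int64(132))] [ 12.  -1. -70.] [105 103  99]
300 [(np.int64(579), np.int64(15), np.int64(138))] [  7.  -1. -76.] [51 46 42]
320 [(np.int64(579), np.int64(9), np.int64(142))] [  1.  -1. -80.] [41 39 38]
340 [(np.int64(581), np.int64(-39), np.int64(93))] [-47.  -2. -32.] [255 160  76]
360 [(np.int64(579), np.int64(19), np.int64(172))] [  11.   -1. -110.] [34 33 33]
380 [(np.int64(579), np.int64(19), np.int64(178))] [  11.   -0. -116.] [34 35 36]
50 346 [542. -68.  50.] [615.  76.  56.]
56 52 [549. -59.  56.] [599.  65.  62.]
62 50 [563. -48.  62.] [593.  52.  68.]
68 49 [563. -49.  68.] [592.  52.  74.]
74 53 [563. -48.  74.] [593.  56.  80.]
80 48 [563. -50.  80.] [593.  51.  86.]
86 166 [564. -51.  86.] [593.  56.  91.]
92 7 [573. -27.  93.] [586.   3.  97.]
98 18 [567.  -7.  98.] [593.   8. 104.]
104 19 [566.  -7. 104.] [596.   9. 109.]
110 20 [566.  -6. 110.] [595.  10. 116.]
116 12 [567.  -7. 116.] [594.   6. 120.]
prev grip profile
-50 
-40 93.0
-30 93.0
-20 93.0
-10 93.0
0 93.0
10 93.0
20 94.0
30 376.0
40 93.0
50 93.0
60 89.0
```

```bash
python3 - <<'E'
from h import *
W=np.load('w1.npy');R=down(93);T=(W-np.array([.5647,.0112,.2498]))@R*1000
f=T[(T[...,2]<20)&(T[...,2]>-80)&(abs(T[...,0])<30)]
for z in range(-80,10,8):
    k=f[(f[:,2]>z)&(f[:,2]<z+8)]
    if len(k):print(z,len(k),np.round(k.min(0)),np.round(k.max(0)))
P=pose();p,d=bot.grab_frame('wrist');X=cloud('wrist',d,P);T=(X-P[1])@P[0]*1000
f=T[(T[...,2]<20)&(abs(T[...,0])<20)&(abs(T[...,1])<60)&(T[...,2]>-80)]
print('now')
for z in range(-80,10,6):
    k=f[(f[:,2]>z)&(f[:,2]<z+6)]
    if len(k):print(z,len(k),np.round(k.min(0)),np.round(k.max(0)))
print(P[2]['grip_width'],P[2]['force'],P[2]['position'])
E
```

```text
-80 1459 [-10. -56. -80.] [ 13.  57. -72.]
-72 1338 [-11. -56. -72.] [ 13.  57. -64.]
-64 1074 [-10. -56. -64.] [ 13.  57. -56.]
-56 686 [-10. -54. -56.] [ 12.  56. -48.]
-48 34 [ -8. -43. -48.] [  9.  44. -46.]
now
-80 768 [-11. -28. -80.] [ 15.  29. -74.]
-74 691 [-11. -11. -74.] [ 13.  11. -68.]
-68 367 [  7. -13. -68.] [ 13.  14. -62.]
-62 434 [  7. -13. -62.] [ 13.  14. -56.]
-56 381 [  7. -13. -56.] [ 13.  14. -50.]
-50 333 [  7. -13. -50.] [ 13.  14. -44.]
-44 198 [  7. -12. -44.] [ 12.  14. -38.]
-38 26 [  5. -10. -33.] [ 20.   9. -32.]
-32 1305 [  2. -13. -32.] [ 20.  13. -27.]
-2 109 [-20. -31.   3.] [20. 31.  4.]
4 3103 [-20. -34.   4.] [20. 33.  8.]
0.00018303272749585887 [-0.52277369  1.27427105 -0.77030648] [0.58018011 0.00767712 0.06186916]
```

The depth shows the real fingertips about 36 mm behind the reported TCP: shut tips at tool z ≈ -37 mm, open tips at ≈ -47 mm. The side camera agrees, with the tips at z ≈ 98 mm. So the fingers shut just above the grip without touching it. From here on I'll go 36 mm deeper, opening first.

Call:
move_arm:
  series:
    - [[0,0,0],[0,0,0],100]
    - [[0,0,0],[0,0,0],100]
    - [[0,0,0],[0,0,0],100]
    - [[0,0,0],[0,0,0],100]
    - [[0,0,0],[0,0,0],100]
    - [[0,0,0],[0,0,0],100]
    - [[0,0,0],[0,0,0],100]
    - [[0.1,0,1],[0,0,0],100]
    - [[0.1,0,2],[0,0,0],100]
    - [[0.1,0,3],[0,0,0],100]
    - [[0.1,0,3.6],[0,0,0],100]
    - [[0.1,0,3.6],[0,0,0],0]
    - [[0.1,0,3.6],[0,0,0],0]
    - [[0.1,0,3.6],[0,0,0],0]
    - [[0.1,0,3.6],[0,0,0],0]
    - [[0.1,0,3.6],[0,0,0],0]
    - [[0.1,0,3.6],[0,0,0],0]
    - [[0.1,0,3.6],[0,0,0],0]
  squeeze: 50

```text
clock: 5.42
position: [0.5804, 0.0087, 0.0264]
tool_rot: [3.141, -0.0, 1.63]
force: [-0.9, 0.2, 6.8]
grip_width: 0.0256
finger_force: 49.9
```

```bash
python3 - <<'E'
from h import *
R,p,s=pose();
rel([.431,-.335,.14],down(76.4))
rel([.431,-.335,.002],down(76.4))
E
```

```text
shift cm [-33.43 -16.94 -11.38] turn [ 0.001 -0.     0.296]
shift cm [-33.43 -16.95   2.42] turn [ 0.001 -0.     0.296]
```

Call:
move_arm:
  series:
    - [[0,0,-2],[0,0,0],0]
    - [[0,0,-5],[0,0,0],0]
    - [[0,0,-8.5],[0,0,0],0]
    - [[-2,-1,-11.4],[0,0,0.02],0]
    - [[-5.2,-2.6,-11.4],[0,0,0.05],0]
    - [[-8.5,-4.3,-11.4],[0,0,0.08],0]
    - [[-11.8,-6,-11.4],[0,0,0.11],0]
    - [[-15.1,-7.7,-11.4],[0,0,0.14],0]
    - [[-18.4,-9.3,-11.4],[0,0,0.17],0]
    - [[-21.7,-11,-11.4],[0,0,0.2],0]
    - [[-25,-12.7,-11.4],[0,0,0.23],0]
    - [[-28.3,-14.3,-11.4],[0,0,0.26],0]
    - [[-31.2,-15.8,-11.4],[0,0,0.28],0]
    - [[-33.4,-16.9,-11.4],[0,0,0.296],0]
    - [[-33.4,-16.9,-8],[0,0,0.296],0]
    - [[-33.4,-16.9,-4.5],[0,0,0.296],0]
    - [[-33.4,-16.9,-1.5],[0,0,0.296],0]
    - [[-33.4,-16.9,0.8],[0,0,0.296],0]
    - [[-33.4,-16.9,2],[0,0,0.296],0]
    - [[-33.4,-16.9,2.5],[0,0,0.296],0]

```text
clock: 7.08
position: [0.4303, -0.3342, -0.0006]
tool_rot: [-3.139, -0.001, 1.334]
force: [-0.7, -0.7, -3.0]
grip_width: 0.0254
finger_force: 50.1
```

Call:
move_arm:
  series:
    - [[0,0,0.2],[0,0,0],0]
    - [[0,0,0.2],[0,0,0],0]
    - [[0,0,0.3],[0,0,0],0]
    - [[0,0,0.3],[0,0,0],0]

```text
clock: 7.42
position: [0.4318, -0.335, -0.0011]
tool_rot: [3.14, 0.0, 1.334]
force: [1.0, 0.5, -3.2]
grip_width: 0.0255
finger_force: 50.1
```

Call:
move_arm:
  series:
    - [[0,0,0.1],[0,0,0],0]
    - [[0,0,0.2],[0,0,0],0]
    - [[0,0,0.2],[0,0,0],0]

```text
clock: 7.67
position: [0.4317, -0.3349, -0.0026]
tool_rot: [3.14, -0.0, 1.334]
force: [-4.6, 5.1, 24.8]
grip_width: 0.0253
finger_force: 53.7
```

Call:
move_arm:
  series:
    - [[0,0,0],[0,0,0],100]
    - [[0,0,0],[0,0,0],100]
    - [[0,0,0],[0,0,0],100]
    - [[0,0,0],[0,0,0],100]
    - [[0,0,0],[0,0,0],100]
    - [[0,0,0],[0,0,0],100]
    - [[0,0,-2],[0,0,0],100]
    - [[0,0,-6],[0,0,0],100]
    - [[0,0,-10],[0,0,0],100]
    - [[0,0,-14],[0,0,0],100]
    - [[0,0,-18],[0,0,0],100]
    - [[0,0,-22],[0,0,0],100]
    - [[0,0,-25],[0,0,0],100]

```text
clock: 8.75
position: [0.4312, -0.335, 0.2492]
tool_rot: [3.139, 0.001, 1.333]
force: [-0.5, -0.3, 0.3]
grip_width: 0.0854
finger_force: 0.0
```

```bash
python3 - <<'E'
from h import *
P=pose();p,d=bot.grab_frame('wrist');X=cloud('wrist',d,P)
c=abs(X[...,0]-.431)<.09;m=c&(abs(X[...,1]+.335)<.12)
for a,b in((.018,.030),(.056,.07)):
    q=X[m&(X[...,2]>a)&(X[...,2]<b)];print(a,len(q),rect(q) if len(q)>9 else '',np.round(np.percentile(q[:,2],[5,50,95])*1000,1))
rel([.45,.31,.25],down(73.5))
E
```

```text
0.018 4965 (array([ 434.3, -335.5]), array([208.7, 150.5]), 76.5) [21.5 27.8 29.6]
0.056 1922 (array([ 431.1, -334.7]), array([103.8,  25.6]), 77.0) [62.  63.7 65. ]
shift cm [ 63.23 -13.54   0.14] turn [0.008 0.002 0.05 ]
```

The sander lies flat in the tray, with its grip top at 63.7 mm against 63 expected. Now for a view over the ramp.

Call:
move_arm:
  series:
    - [[63.2,-13.5,0],[0.008,0,0.05],100]
    - [[63.2,-13.5,0],[0.008,0,0.05],100]
    - [[63.2,-13.5,0],[0.008,0,0.05],100]
    - [[63.2,-13.5,0],[0.008,0,0.05],100]
    - [[63.2,-13.5,0],[0.008,0,0.05],100]
    - [[63.2,-13.5,0],[0.008,0,0.05],100]
    - [[63.2,-13.5,0],[0.008,0,0.05],100]
    - [[63.2,-13.5,0],[0.008,0,0.05],100]
    - [[63.2,-13.5,0],[0.008,0,0.05],100]
    - [[63.2,-13.5,0],[0.008,0,0.05],100]
    - [[63.2,-13.5,0],[0.008,0,0.05],100]
    - [[63.2,-13.5,0],[0.008,0,0.05],100]
    - [[63.2,-13.5,0],[0.008,0,0.05],100]
    - [[63.2,-13.5,0],[0.008,0,0.05],100]
    - [[63.2,-13.5,0],[0.008,0,0.05],100]
    - [[63.2,-13.5,0],[0.008,0,0.05],100]
    - [[63.2,-13.5,0],[0.008,0,0.05],100]
    - [[63.2,-13.5,0],[0.008,0,0.05],100]
    - [[63.2,-13.5,0],[0.008,0,0.05],100]
    - [[63.2,-13.5,0],[0.008,0,0.05],100]

```text
clock: 10.47
position: [0.4485, 0.3102, 0.246]
tool_rot: [-3.134, 0.0, 1.282]
force: [0.0, -0.5, 0.0]
grip_width: 0.0855
finger_force: 0.0
```

```bash
python3 - <<'E'
from h import *
P=pose();p,d=bot.grab_frame('wrist');X=cloud('wrist',d,P);np.save('w3.npy',X)
cv2.imwrite('pics/w3.png',p[:,:,::-1])
for t in('block','ramp'):
  for m in bot.trace('wrist',t)[:2]:
    q=X[m['mask']];q=q[~np.isnan(q[:,0])];print(t,m['conf'],m['bbox'],np.round(np.median(q,0)*1000))
    np.save(t+'_m.npy',m['mask']) if m['conf']>.8 else 0
print(P[2]['position'],P[2]['tool_rot'],P[2]['qpos'])
E
```

```text
block 0.89 [261.7, 122.0, 398.9, 222.6] [463. 328. 115.]
block 0.61 [28.4, 146.0, 225.8, 309.0] [190. 322.  51.]
ramp 0.74 [256.3, 112.0, 419.4, 222.1] [518. 347.  94.]
[0.4485407  0.3102033  0.24596882] [-3.13370708e+00  4.33634970e-04  1.28226126e+00] [-0.90129454  0.35503136  0.2540542   1.75950214 -0.10831824  1.04507201
 -0.89604083]
```

View pics/w3.png

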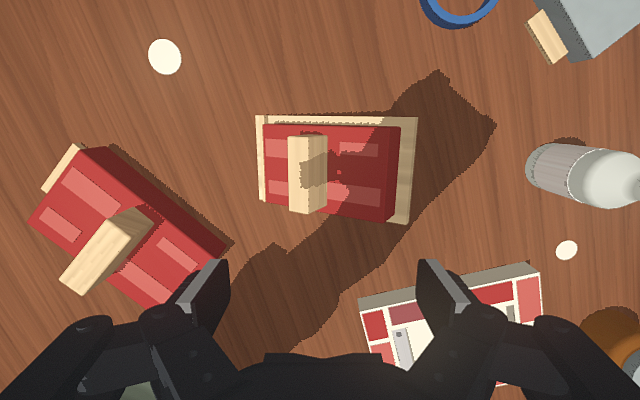

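The wrist view shows the ramp block at (330,170) with its bar at (308,173). The look-alike is at (130,230), and the other things are clear. Next is an exact fit of the block.

```bash
python3 - <<'E'
from h import *
X=np.load('w3.npy');M=np.load('block_m.npy');q=X[M];q=q[~np.isnan(q[:,0])]
best=None
# yaw: normal from plane fit by RANSAC-ish: dominating top plane
rng=np.random.default_rng(0);b=0
for _ in range(500):
    a=q[rng.choice(len(q),3)];n=np.cross(a[1]-a[0],a[2]-a[0]);L=np.linalg.norm(n)
    if L<1e-5: continue
    n/=L;n*=np.sign(n[2]);i=abs((q-a[0])@n)<.0015
    if i.sum()>b:b=i.sum();I=i
c=q[I].mean(0);n=np.linalg.svd(q[I]-c)[2][2];n*=np.sign(n[2])
print('inl',b,len(q),'tilt',np.degrees(np.arccos(n[2])),'heading of x',np.degrees(np.arctan2(-n[1],-n[0])))
t=np.radians(30)
for yaw in(np.arctan2(-n[1],-n[0]),np.radians(-16.5)):
    h=np.array([np.cos(yaw),np.sin(yaw),0]);xb=np.cos(t)*h+[0,0,np.sin(t)];zb=-np.sin(t)*h+[0,0,np.cos(t)];yb=np.cross(zb,xb)
    B=np.stack([xb,yb,zb],1);l=q@B;z0=np.median(l[I,2]);print('top z',z0)
    top=l[abs(l[:,2]-z0)<.003];bar=l[(abs(l[:,2]-z0-.038)<.004)]
    print('top',rect(top),'bar',len(bar),rect(bar),np.median(bar[:,2])-z0)
    r=rect(bar);u=np.array([r[0][0]/1000,r[0][1]/1000,np.median(bar[:,2])-.019]);print('bar centre world',B@u,'origin',B@(u-[0,0,.055]))
E
```

```text
inl 7548 11843 tilt 29.922797400176403 heading of x -17.357193347617685
top z -0.08314332930449106
top (array([331.5, 446.1]), array([151.3,  91.8]), 0.3) bar 1672 (array([332. , 446.4]), array([24.7, 73.1]), 0.0) 0.037751272722993105
bar centre world [0.43833121 0.3306922  0.11023484] origin [0.46457895 0.32248818 0.06260345]
top z -0.08647578248090373
top (array([337.2, 441.1]), array([ 91.8, 151.3]), 89.5) bar 1674 (array([337.7, 441.7]), array([73.1, 24.7]), 89.3) 0.037742846807079594
bar centre world [0.43833475 0.33082987 0.11019156] origin [0.46470229 0.32301945 0.06256016]
```

```bash
python3 - <<'E'
from h import *
R=down(72.9,30);n=-R[:,2];bc=np.array([.4383,.3307,.1101])
rel(bc+.05*n,R); print(bc+.05*n,bc-.049*n)
rel(bc-.049*n,R,(R,bc+.05*n))
E
```

```text
shift cm [ 1.66 -3.98  9.3 ] turn [-0.531 -0.003  0.01 ]
[0.41440517 0.33805101 0.15340127] [0.46171693 0.32349601 0.06766476]
shift cm [ 0.  -0.   9.9] turn [0. 0. 0.]
```

Call:
move_arm:
  series:
    - [[1.7,-4,0],[-0.12,0,0],100]
    - [[1.7,-4,2],[-0.24,0,0],100]
    - [[1.7,-4,4],[-0.36,0,0],100]
    - [[1.7,-4,6],[-0.48,0,0.01],100]
    - [[1.7,-4,8],[-0.531,-0.003,0.01],100]
    - [[1.7,-4,9.3],[-0.531,-0.003,0.01],100]
    - [[1.7,-4,9.3],[-0.531,-0.003,0.01],100]
    - [[1.7,-4,9.3],[-0.531,-0.003,0.01],100]

```text
clock: 11.28
position: [0.4131, 0.3392, 0.1526]
tool_rot: [2.619, 0.004, 1.276]
force: [0.4, -0.9, 1.7]
grip_width: 0.0854
finger_force: 0.0
```

```bash
python3 - <<'E'
from h import *
R=down(72.9,30);n=-R[:,2];bc=np.array([.4383,.3307,.1101])
rel(bc+.05*n,R);rel(bc-.049*n,R)
E
```

```text
shift cm [-0.08  0.18  0.01] turn [-0.001  0.001  0.005]
shift cm [-0.06  0.19  9.91] turn [-0.001  0.001  0.005]
```

Call:
move_arm:
  series:
    - [[-0.1,0.1,2],[0,0,0],100]
    - [[-0.1,0.1,5],[0,0,0],100]
    - [[-0.1,0.1,7.5],[0,0,0],100]
    - [[-0.1,0.1,9],[0,0,0],100]
    - [[-0.1,0.1,9.8],[0,0,0],100]
    - [[-0.1,0.1,9.8],[0,0,0],100]

```text
clock: 11.78
position: [0.463, 0.3223, 0.0689]
tool_rot: [2.618, 0.001, 1.27]
force: [-0.4, 0.7, -1.0]
grip_width: 0.0857
finger_force: 0.0
```

```bash
python3 - <<'E'
from h import *
R=down(72.9,30);n=-R[:,2];bc=np.array([.4383,.3307,.1101])
rel(bc-.049*n,R);P=pose();print(P[2]['force'])
p,d=bot.grab_frame('wrist');X=cloud('wrist',d,P);T=(X-P[1])@P[0]*1000
k=T[(T[...,2]<-25)&(T[...,2]>-36)&(abs(T[...,0])<80)&(abs(T[...,1])<25)];print('bar top in tool',np.round(np.median(k,0),1),rect(k))
E
```

```text
shift cm [ 0.08 -0.2   0.03] turn [-0.     0.002 -0.001]
[-0.35383066  0.72797664 -0.95026454]
bar top in tool [ 19.9  13.1 -29.8] (array([451.7,  -4.3]), array([49992.1, 92292.2]), 90.0)
```

Call:
move_arm:
  series:
    - [[0.1,-0.2,0],[0,0,0],100]
    - [[0.1,-0.2,0],[0,0,0],40]
    - [[0.1,-0.2,0],[0,0,0],0]
    - [[0.1,-0.2,0],[0,0,0],0]
    - [[0.1,-0.2,0],[0,0,0],0]
    - [[0.1,-0.2,0],[0,0,0],0]
    - [[0.1,-0.2,0],[0,0,0],0]
    - [[0.1,-0.2,0],[0,0,0],0]
  squeeze: 80

```text
clock: 12.5
position: [0.4608, 0.325, 0.0689]
tool_rot: [2.617, -0.0, 1.273]
force: [-1.8, -1.4, 19.3]
grip_width: 0.0233
finger_force: 79.4
```

```bash
python3 - <<'E'
from h import *
R,p,s=pose();rel(p+[0,0,.1],R)
# pre-insert: block frame -> toe target
np.save('grasp.npy',p)
E
```

```text
shift cm [ 0.    5.01 -8.66] turn [0. 0. 0.]
```

Call:
move_arm:
  series:
    - [[0,0.3,-0.5],[0,0,0],0]
    - [[0,0.8,-1.4],[0,0,0],0]
    - [[0,1.7,-2.9],[0,0,0],0]
    - [[0,3,-5.2],[0,0,0],0]
    - [[0,4.3,-7.5],[0,0,0],0]
    - [[0,5.5,-9.5],[0,0,0],0]
    - [[0,6.2,-10.8],[0,0,0],0]
    - [[0,6.5,-11.3],[0,0,0],0]
    - [[0,6.5,-11.3],[0,0,0],0]

```text
clock: 13.25
position: [0.46, 0.3254, 0.1991]
tool_rot: [2.619, -0.001, 1.273]
force: [-0.1, -0.2, -3.5]
grip_width: 0.0228
finger_force: 79.0
```

```bash
cat >> h.py <<'E'
PO=np.array([.5722,.0135,.0]);PY=-1.9   # panel origin, yaw deg
G=np.array([0,0,.006])                 # TCP in block frame (updated later)
DY=0.0                                  # in-hand yaw etc. of block vs tool, deg
FZ=.0105
def seat(xt,zt,th,yt=0.):
    """tool pose for toe at panel x xt, y yt, height zt over floor (mm), tilt th deg"""
    R=down(90+PY-DY,th);B=np.stack([R[:,1],R[:,0],-R[:,2]],1)
    c,s=np.cos(np.radians(PY)),np.sin(np.radians(PY))
    toe=PO+np.array([c*xt-s*yt,s*xt+c*yt,0])/1000+[0,0,FZ+zt/1000]
    return toe+B@(np.array([.095,0,0])+G),R
E
python3 - <<'E'
from h import *
P=pose();print(P[1],P[2]['force'])
rel(*seat(-72,90,16))
p,d=bot.grab_frame('wrist');X=cloud('wrist',d,P);T=(X-P[1])@P[0]*1000
k=T[(abs(T[...,2]+30)<4)&(abs(T[...,1])<85)&(abs(T[...,0])<60)];print('top z',np.median(k[:,2]),rect(k/1000), len(k))
k=T[(abs(T[...,2]+68)<4)&(abs(T[...,1])<20)&(abs(T[...,0])<60)];print('bar',np.median(k[:,2]),rect(k/1000),len(k))
E
```

```text
[0.45996511 0.32544768 0.19906351] [-0.07847025 -0.2233812  -3.47206194]
shift cm [-26.08  15.39  16.51] turn [ 0.242  0.102 -0.244]
top z -28.38203696506683 (array([-1.4,  0.3]), array([149.8,  92.2]), 89.9) 26950
bar -66.28660630057513 (array([5.2, 1.8]), array([35.7, 63.7]), 79.8) 9101
```

```bash
sed -i 's/^G=np.*/G=np.array([-.0003,.0014,.0076])/' h.py; python3 - <<'E'
from h import *
rel(*seat(-72,70,16))
E
```

```text
shift cm [-25.93  14.42  18.01] turn [ 0.242  0.103 -0.244]
```

Call:
move_arm:
  series:
    - [[-1,0,0],[0,0,0],0]
    - [[-3,0.5,0.5],[0.02,0.01,-0.02],0]
    - [[-6,1,1],[0.04,0.02,-0.04],0]
    - [[-9,2,2],[0.06,0.03,-0.06],0]
    - [[-12,3,3],[0.09,0.04,-0.09],0]
    - [[-15,4.5,5],[0.12,0.05,-0.12],0]
    - [[-18,6.5,7.5],[0.15,0.065,-0.15],0]
    - [[-21,8.5,10.5],[0.18,0.08,-0.18],0]
    - [[-23.5,10.5,13],[0.2,0.09,-0.2],0]
    - [[-25,12.5,15.5],[0.23,0.1,-0.23],0]
    - [[-25.9,14,17.5],[0.242,0.103,-0.244],0]
    - [[-25.9,14.4,18],[0.242,0.103,-0.244],0]
    - [[-25.9,14.4,18],[0.242,0.103,-0.244],0]
    - [[-25.9,14.4,18],[0.242,0.103,-0.244],0]
    - [[-25.9,14.4,18],[0.242,0.103,-0.244],0]

```text
clock: 14.55
position: [0.5897, 0.0076, 0.1109]
tool_rot: [2.866, 0.004, 1.53]
force: [-3.1, -0.8, -3.3]
grip_width: 0.0229
finger_force: 79.4
```

```bash
python3 - <<'E'
from h import *
P=pose();print(P[1],P[2]['force'])
rel(*seat(-72,70,16))
p,d=bot.grab_frame('wrist');X=cloud('wrist',d,P);T=(X-P[1])@P[0]*1000
cv2.imwrite('pics/w4.png',p[:,:,::-1])
k=T[(abs(T[...,2]+28.4)<4)&(abs(T[...,1])<85)&(abs(T[...,0])<60)];print('top z',np.median(k[:,2]),rect(k/1000), len(k))
Z=X[...,2];c,s=np.cos(np.radians(PY)),np.sin(np.radians(PY))
D=X-PO;px=(D[...,0]*c+D[...,1]*s)*1000;py=(-D[...,0]*s+D[...,1]*c)*1000
m=(Z>.028)&(Z<.04)&(abs(px)<150)&(abs(py)<110);print('rim seen px',np.percentile(px[m],[0.5,99.5]),'py',np.percentile(py[m],[.5,99.5]),np.median(Z[m]))
for x0 in range(-130,115,30):
    k=m&(abs(px-x0)<6)
    if k.sum()>20: print(x0,np.round(np.percentile(py[k],[.5,99.5]),1),k.sum())
m=(Z>.0)&(Z<.017)&(abs(px)<85)&(abs(py)<60);print('floor',m.sum(),np.percentile(py[m],[1,99]) if m.any() else '')
E
```

```text
[0.58971837 0.00759375 0.11088798] [-3.11594995 -0.81792365 -3.26155216]
shift cm [ 0.67  0.   -0.32] turn [-0.003  0.006 -0.006]
top z -28.45592963677253 (array([-1.3,  0.5]), array([149.8,  91.9]), 90.0) 27197
rim seen px [-134.04016383  113.03377831] py [-86.41015133  90.1685491 ] 0.03511450814637055
-130 [-88.4  89.8] 4330
-100 [-88.1  89.8] 4812
-70 [48.6 90.4] 1229
-40 [49.  90.4] 1098
-10 [49.  90.5] 987
20 [48.9 90.4] 893
50 [48.9 90.2] 810
80 [25.8 90.1] 1095
110 [24.5 90.5] 974
floor 4888 [23.63682972 46.45735693]
```

View pics/w4.png

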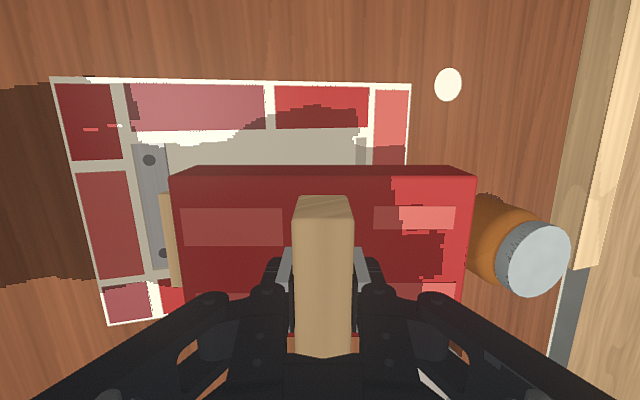

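The view shows the held block at (320,250), tongue at (168,240), beside the keeper at (150,205), with the gap's far-y rim edge fitting within 1 mm. There is a residual offset of about 7 mm in tool x, which I'll correct while descending.

```bash
sed -i 's/^PO=np.array(\[.5722,.0135/PO=np.array([.5722,.0141/; s/^G=np.*/G=np.array([-.0004,.0013,.0076])/' h.py; python3 - <<'E'
from h import *
for a in((-72,40,16),(-72,12,16),(-72,5,16)): rel(*seat(*a))
E
```

```text
shift cm [ 0.47 -0.69  2.66] turn [-0.004  0.004 -0.005]
shift cm [ 0.48 -1.45  5.36] turn [-0.004  0.004 -0.005]
shift cm [ 0.48 -1.64  6.03] turn [-0.004  0.004 -0.005]
```

Call:
move_arm:
  series:
    - [[0.5,0,0],[-0.004,0.004,-0.005],0]
    - [[0.5,0,0],[-0.004,0.004,-0.005],0]
    - [[0.5,-0.3,1.2],[-0.004,0.004,-0.005],0]
    - [[0.5,-0.7,2.6],[-0.004,0.004,-0.005],0]
    - [[0.5,-0.7,2.6],[-0.004,0.004,-0.005],0]
    - [[0.5,-0.7,2.6],[-0.004,0.004,-0.005],0]
    - [[0.5,-0.7,2.6],[-0.004,0.004,-0.005],0]

```text
clock: 15.18
position: [0.5898, 0.0203, 0.0881]
tool_rot: [2.858, -0.001, 1.545]
force: [-0.3, -0.2, -2.6]
grip_width: 0.0225
finger_force: 79.2
```

```bash
python3 - <<'E'
from h import *
print(bot.observe()['force'])
for a in((-72,40,16),(-72,12,16),(-72,5,16)): rel(*seat(*a))
E
```

```text
[-0.2980504  -0.23117055 -2.60283825]
shift cm [-0.55 -0.17  0.38] turn [ 0.005 -0.003  0.007]
shift cm [-0.56 -0.96  3.07] turn [ 0.005 -0.003  0.007]
shift cm [-0.56 -1.15  3.74] turn [ 0.005 -0.003  0.007]
```

Call:
move_arm:
  series:
    - [[-0.5,-0.2,0.4],[0.004,-0.003,0.006],0]
    - [[-0.5,-0.2,0.4],[0.004,-0.003,0.006],0]
    - [[-0.5,-0.2,0.4],[0.004,-0.003,0.006],0]
    - [[-0.5,-0.2,0.4],[0.004,-0.003,0.006],0]
    - [[-0.5,-0.2,0.4],[0.004,-0.003,0.006],0]
    - [[-0.5,-0.2,0.4],[0.004,-0.003,0.006],0]
    - [[-0.5,-0.2,0.4],[0.004,-0.003,0.006],0]
    - [[-0.5,-0.2,0.4],[0.004,-0.003,0.006],0]

```text
clock: 15.85
position: [0.5889, 0.0146, 0.083]
tool_rot: [2.862, -0.0, 1.537]
force: [0.0, -0.6, -2.5]
grip_width: 0.0228
finger_force: 79.3
```

```bash
python3 - <<'E'
from h import *
print(bot.observe()['force'])
for i in range(3):
    rel(*seat(-72,40,16)); bot.grab_frame('wrist')
rel(*seat(-72,12,16));rel(*seat(-72,5,16))
E
```

```text
[ 0.03711299 -0.6194445  -2.54971674]
shift cm [ 0.03  0.04 -0.08] turn [ 0.    -0.    -0.001]
shift cm [ 0.03  0.04 -0.08] turn [ 0.    -0.    -0.001]
shift cm [ 0.03  0.04 -0.08] turn [ 0.    -0.    -0.001]
shift cm [ 0.03 -0.73  2.61] turn [ 0.    -0.    -0.001]
shift cm [ 0.03 -0.93  3.28] turn [ 0.    -0.    -0.001]
```

Call:
move_arm:
  series:
    - [[0,-0.2,0.6],[0,0,0],0]
    - [[0,-0.4,1.3],[0,0,0],0]
    - [[0,-0.6,2.0],[0,0,0],0]
    - [[0,-0.7,2.6],[0,0,0],0]
    - [[0,-0.8,2.9],[0,0,0],0]
    - [[0,-0.9,3.2],[0,0,0],0]
    - [[0,-0.9,3.3],[0,0,0],0]
    - [[0,-0.9,3.3],[0,0,0],0]
    - [[0,-0.9,3.3],[0,0,0],0]
    - [[0,-0.9,3.3],[0,0,0],0]
    - [[0,-0.9,3.3],[0,0,0],0]

```text
clock: 16.92
position: [0.5895, 0.0146, 0.049]
tool_rot: [2.862, -0.0, 1.537]
force: [0.2, -0.6, -2.4]
grip_width: 0.0231
finger_force: 79.4
```

```bash
python3 - <<'E'
from h import *
print(bot.observe()['force'],bot.observe()['moment'])
rel(*seat(-72,5,16));rel(*seat(-72,2,15.5));rel(*seat(-82,2,15.5));rel(*seat(-91,1.5,15));rel(*seat(-91.5,0,15))
E
```

```text
[ 0.24133534 -0.61648241 -2.39400187] [ 0.01728614  0.47491416 -0.03852005]
shift cm [ 0.03 -0.05  0.  ] turn [ 0.001 -0.    -0.001]
shift cm [ 0.03 -0.12  0.38] turn [ 0.009 -0.    -0.001]
shift cm [ 0.02 -1.08  0.1 ] turn [ 0.009 -0.    -0.001]
shift cm [ 0.02 -1.96 -0.02] turn [ 0.018 -0.    -0.001]
shift cm [ 0.02 -2.05  0.11] turn [ 0.018 -0.    -0.001]
```

Call:
move_arm:
  series:
    - [[0,-0.1,0.3],[0.009,0,0],0]
    - [[0,-0.15,0.45],[0.015,0,0],0]
    - [[0,-0.35,0.42],[0.018,0,0],0]
    - [[0,-0.6,0.35],[0.018,0,0],0]
    - [[0,-0.85,0.28],[0.018,0,0],0]
    - [[0,-1.1,0.22],[0.018,0,0],0]
    - [[0,-1.35,0.16],[0.018,0,0],0]
    - [[0,-1.6,0.11],[0.018,0,0],0]
    - [[0,-1.8,0.06],[0.018,0,0],0]
    - [[0,-1.95,0.03],[0.018,0,0],0]
    - [[0,-1.95,0.03],[0.018,0,0],0]
    - [[0,-1.95,0.03],[0.018,0,0],0]
    - [[0,-1.95,0.03],[0.018,0,0],0]

```text
clock: 18.0
position: [0.5708, 0.0152, 0.0432]
tool_rot: [2.88, -0.0, 1.537]
force: [-0.1, -0.7, -3.2]
grip_width: 0.0232
finger_force: 79.4
```

```bash
python3 - <<'E'
from h import *
print(bot.observe()['force'],bot.observe()['moment'])
for a in((-91,1,15),(-92.3,.5,11),(-93.3,.5,7.5),(-94,.5,4),(-94.5,.5,2),(-95,.5,0)): rel(*seat(*a))
P=pose();p,d=bot.grab_frame('wrist');X=cloud('wrist',d,P);T=(X-P[1])@P[0]*1000
k=T[(abs(T[...,2]+28.4)<4)&(abs(T[...,1])<85)&(abs(T[...,0])<60)];print('top z',np.median(k[:,2]),rect(k/1000), len(k))
E
```

```text
[-0.1006338  -0.67715149 -3.19799818] [0.02107446 0.4794648  0.03232818]
shift cm [ 0.03 -0.02 -0.02] turn [-0.    -0.    -0.001]
shift cm [ 0.03 -0.12  0.65] turn [ 0.07  -0.    -0.001]
shift cm [ 0.03 -0.23  1.21] turn [ 0.131 -0.    -0.001]
shift cm [ 0.03 -0.35  1.77] turn [ 0.192 -0.    -0.001]
shift cm [ 0.03 -0.44  2.08] turn [ 0.227 -0.    -0.001]
shift cm [ 0.03 -0.54  2.4 ] turn [ 0.262 -0.    -0.001]
top z -28.47797837175255 (array([-1.5,  0.4]), array([ 92.6, 149.8]), 0.2) 27192
```

Call:
move_arm:
  series:
    - [[0,-0.03,0.15],[0.016,0,0],0]
    - [[0,-0.06,0.32],[0.035,0,0],0]
    - [[0,-0.09,0.48],[0.053,0,0],0]
    - [[0,-0.12,0.65],[0.07,0,0],0]
    - [[0,-0.16,0.84],[0.09,0,0],0]
    - [[0,-0.2,1.02],[0.11,0,0],0]
    - [[0,-0.23,1.2],[0.131,0,0],0]
    - [[0,-0.27,1.4],[0.152,0,0],0]
    - [[0,-0.31,1.58],[0.172,0,0],0]
    - [[0,-0.35,1.77],[0.192,0,0],0]
    - [[0,-0.35,1.77],[0.192,0,0],0]
    - [[0,-0.35,1.77],[0.192,0,0],0]
    - [[0,-0.35,1.77],[0.192,0,0],0]

```text
clock: 19.13
position: [0.5718, 0.0151, 0.0251]
tool_rot: [3.072, -0.0, 1.537]
force: [-1.1, -0.2, -2.9]
grip_width: 0.0231
finger_force: 79.4
```

```bash
python3 - <<'E'
from h import *
print(bot.observe()['force'],bot.observe()['moment'])
for a in((-94,.5,4),(-94.5,.5,2),(-95,.5,0),(-95,-.5,0)): rel(*seat(*a))
P=pose();p,d=bot.grab_frame('wrist');X=cloud('wrist',d,P);T=(X-P[1])@P[0]*1000
k=T[(abs(T[...,2]+28.4)<4)&(abs(T[...,1])<85)&(abs(T[...,0])<60)];print('top z',np.median(k[:,2]),rect(k/1000), len(k))
E
```

```text
[-1.10039386 -0.23060463 -2.89779746] [-0.06819477  0.05765585  0.0019991 ]
shift cm [ 0.03  0.03 -0.01] turn [-0.    -0.    -0.001]
shift cm [0.03 0.   0.32] turn [ 0.035 -0.    -0.001]
shift cm [ 0.03 -0.04  0.65] turn [ 0.07  -0.    -0.001]
shift cm [ 0.03 -0.05  0.75] turn [ 0.07  -0.    -0.001]
top z -28.59191795720392 (array([-1.4,  0.4]), array([ 92., 150.]), 0.0) 27186
```

Call:
move_arm:
  series:
    - [[0,0,0.1],[0.011,0,0],0]
    - [[0,0,0.2],[0.022,0,0],0]
    - [[0,0,0.3],[0.033,0,0],0]
    - [[0,-0.01,0.4],[0.043,0,0],0]
    - [[0,-0.02,0.48],[0.052,0,0],0]
    - [[0,-0.03,0.56],[0.061,0,0],0]
    - [[0,-0.04,0.64],[0.07,0,0],0]
    - [[0,-0.04,0.64],[0.07,0,0],0]
    - [[0,-0.04,0.64],[0.07,0,0],0]
    - [[0,-0.04,0.64],[0.07,0,0],0]

```text
clock: 20.02
position: [0.5719, 0.0151, 0.0187]
tool_rot: [-3.141, -0.0, 1.537]
force: [-0.3, -0.6, -3.3]
grip_width: 0.0229
finger_force: 79.4
```

```bash
python3 - <<'E'
from h import *
print(bot.observe()['force'],bot.observe()['moment'])
for a in((-95,.5,0),(-95,-.5,0)): rel(*seat(*a))
E
```

```text
[-0.33808035 -0.57370015 -3.25171782] [0.02416664 0.05710677 0.0366407 ]
shift cm [ 0.03 -0.    0.01] turn [-0.001 -0.    -0.001]
shift cm [ 0.03 -0.    0.11] turn [-0.001 -0.    -0.001]
```

Flat and free of contact, about 1 mm above the floor. I'll lower in small steps until it touches.

Call:
move_arm:
  series:
    - [[0,0,0.03],[0,0,0],0]
    - [[0,0,0.06],[0,0,0],0]
    - [[0,0,0.1],[0,0,0],0]
    - [[0,0,0.1],[0,0,0],0]
    - [[0,0,0.1],[0,0,0],0]

```text
clock: 20.43
position: [0.5719, 0.0152, 0.0183]
tool_rot: [-3.141, -0.0, 1.537]
force: [-4.1, 0.3, 9.0]
grip_width: 0.0229
finger_force: 81.3
```

Call:
move_arm:
  series:
    - [[0,0,0.1],[0,0,0],30]
    - [[0,0,0.1],[0,0,0],45]
    - [[0,0,0.1],[0,0,0],70]
    - [[0,0,0.1],[0,0,0],100]
    - [[0,0,0.1],[0,0,0],100]
    - [[0,0,0.1],[0,0,0],100]
    - [[0,0,0.1],[0,0,0],100]
    - [[0,0,-1],[0,0,0],100]
    - [[0,0,-3],[0,0,0],100]
    - [[0,0,-6],[0,0,0],100]
    - [[0,0,-10],[0,0,0],100]
    - [[0,0,-14],[0,0,0],100]
    - [[0,0,-18],[0,0,0],100]
    - [[0,0,-22],[0,0,0],100]
    - [[0,0,-22],[0,0,0],100]
    - [[0,0,-22],[0,0,0],100]
    - [[0,0,-22],[0,0,0],100]

```text
clock: 21.85
position: [0.5718, 0.0151, 0.2381]
tool_rot: [-3.141, -0.0, 1.537]
force: [0.3, 0.4, 0.4]
grip_width: 0.0852
finger_force: 0.0
```

```bash
python3 - <<'E'
from h import *
P=pose();p,d=bot.grab_frame('wrist');X=cloud('wrist',d,P);Z=X[...,2]
cv2.imwrite('pics/w5.png',p[:,:,::-1])
c,s=np.cos(np.radians(PY)),np.sin(np.radians(PY));D=X-PO;px=(D[...,0]*c+D[...,1]*s);py=(-D[...,0]*s+D[...,1]*c)
red=(abs(Z-.047)<.006)&(abs(px)<.1)&(abs(py)<.06)
print('block top',rect(np.stack([px[red],py[red]],1)),np.median(Z[red]))
for x0 in(-.06,-.03,.03,.06): print(x0,np.median(Z[red&(abs(px-x0)<.006)]))
for y0 in(.04,0,-.04): print('y',y0,np.median(Z[red&(abs(py-y0)<.005)]))
m=(abs(Z-.034)<.006)&(abs(px)<.15)&(abs(py)<.1);print('rim z',np.median(Z[m]))
E
```

```text
block top (array([-0.3, -0.2]), array([150.1,  91. ]), 0.0) 0.0468976913052222
-0.06 0.04700448477434832
-0.03 0.04695171002867976
0.03 0.046906873632116264
0.06 0.0468725226335541
y 0.04 0.0468039461718618
y 0 0.046782183531642624
y -0.04 0.04677038146453369
rim z 0.03515072774979723
```

View pics/w5.png

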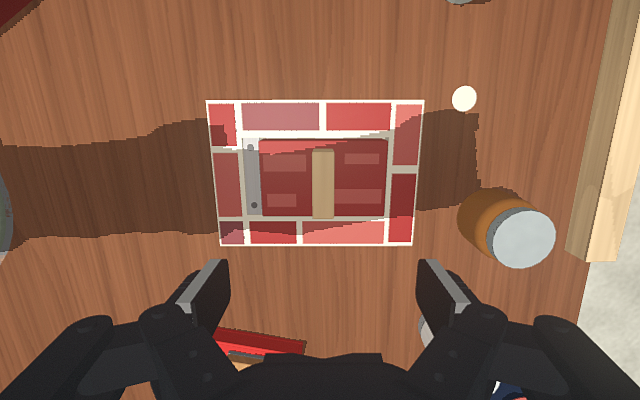

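The picture shows the block seated flat in the gap at (322,178), 11.8 mm proud of the rim, with its tongue under the keeper at (251,177). The gripper is clear, so I'll hand in.

```bash
python3 -c "
from workcell import bot
print(bot.job_done())"
```

```text
the job is handed in; nothing more can be done
None
```

The sander lies flat in the red tray, and the red block is seated flat in the gap with its tongue under the keeper; the job is handed in at about 22 s, with no verdict returned (note: the fingertips sit about 36 mm behind the reported TCP, so the first grasp on the sander closed on nothing and I corrected for it).

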